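# Plug a tool holder's bores and oil it

### The arm

A 6-joint arm with a two-finger parallel gripper is mounted at the origin on the work surface. World frame = base frame: x ahead of the robot, y to its left, z up, the work surface at z = 0. Lengths are in m, angles in rad, forces in N, time in s.
With the tool pointing down it reaches from about 0.35 to 0.975 m from the base axis. Payload 4.9 kg.
Tool frame: the origin (TCP) lies at the very end of the fingers, on their centre line; the grasp point (between the pads) lies 19 mm behind it; z points along the fingers, y is the line along which they close (so a half turn about z gives the same grasp; the last joint's range is limited). The gripper opens to 85 mm and grips with 20 to 120 N. Pads are 22 mm wide; open, the fingers measure 114 mm over their backs; the gripper's body (76 mm by 85 mm) begins 54 mm behind the grasp point. The pads swing forward as they close: fully open they stand 13 mm farther back than shut.
Start: joints at [1.111, 0.053, 1.613, -0, 1.476, -0.119], TCP at [0.209, 0.589, 0.231] pointing down, gripper open.
Joint ranges: [-3.01, 3.01], [-1.01, 2.22], [0.06, 2.58], [-1.02, 4.17], [0.09, 2.62], [-3.14, 3.14]. Speed limits (rad/s): [2.57, 2.57, 3.14, 3.14, 3.14, 3.14].

### API

Orientations are given as a rotation vector (axis times angle).
In Python, from station import get_obs, get_image, get_calibration, finish_job gives the robot as it stands.
- The arm moves only by the tool servo_tool, never from a script. Its argument "increments" is a list of rows, each a list of 5 numbers: the opening, from 0 (shut) to 1 (fully open), then the shift along the tool's x, y, z in mm, then the turn about the tool's z in degrees. In form: [[jaw, tx, ty, tz, spin], ...]. A call has 1 to 12 rows; each row shifts and turns the commanded pose from where the row before left it, along the tool's axes as they then stand; what a row does not reach is not made up. A row lasts 1/8 s, in which the tool goes at most 62.5 mm and 10.7 degrees, less where a joint would pass 70% of its speed; a pose out of reach is approached as far as the arm can. A call is refused whole if a number of a shift passes 62.5 or a number of a turn 10.7, either way. A call with a gripper value outside its range is refused whole. The fingers move at their own pace and stop on an object; "force" is the grip in N (left out, the last holds). Time passes only in rows, so rows that do not move let the fingers close. It gives the time, the measured TCP pose, the force, the opening and the grip force at its end, in the units of the state.
- get_obs(): the state, without advancing time (a new reading comes with each control period).
- get_image(name): name is "side" or "top" or "wrist"; returns the picture (400x640x3 uint8, red, green, blue); there is no depth.
- get_calibration(name): a dict with "fx", "fy", "cx", "cy" (pixels), "R" (3x3) and "t" (3): a world point X has camera coordinates R X + t; the wrist camera has in their place "mount" (4x4, takes a point from camera to tool coordinates, whose origin is the TCP and whose axes are the flange's). Camera axes: x right, y down, z forward; pixel columns grow to the right and rows downward; lengths in m; the calibration is good to about 2 mm. A picture is of the moment at which its call begins: read the wrist's pose just before it. get_calibration takes no time and is no camera call.
- finish_job(): hands the job in; it is judged then, once.
The state is a dict: "t": time; "q": joint angles; "dq": joint speeds; "effort": joint torques, N m; "tool_pos": TCP position; "tool_rot": TCP orientation; "contact_force": force on the tool from outside, world axes, zero at the start; "wrist_torque": the same for the moment, N m; "opening": finger opening in m; "grip_force": force on a finger pad.
Only numpy, scipy, OpenCV 4.12 (cv2) and the standard library are available. Lean on these libraries where they do the work, as an engineer would, in place of code of your own. Each camera call takes 0.05 s, during which the arm holds its last target. There are 200 camera calls.

### The job

Close both open bores of the clamped steel tool holder with the two off-white tapered plugs: lower each one (do not drop it) into the bore that it fits, upright and fully home with its flange flat on the holder's top face. Only when both are in, press the cap of the oil sprayer beside the holder fully down and let it spring back up. Leave the loose steel blocks, tin and wrench where they are.

Things in the scene. Friction and masses are not known exactly. Their poses are not given: they have to be found in the camera images.
- plug_large: the larger off-white nylon plug, about 160 g, round about z, standing on its narrow end between two steel blocks. Taper 40 mm diameter at the bottom to 47.6 mm at 45 mm up; flange 66 mm diameter from 45 to 53 mm; round grip knob 36 mm diameter from 53 to 90 mm. Origin at the centre of its underside, z up; the two blocks stand along its +x and -x, leaving the fingers room along its y
- plug_small: the smaller off-white plug, about 90 g, same form and heights: taper 27 to 33.4 mm diameter over 45 mm; flange 48 mm diameter from 45 to 53 mm; grip knob 28 mm diameter from 53 to 90 mm. Origin at the centre of its underside, z up; two blocks stand along its +x and -x, leaving the fingers room along its y
- plug_large_seat (a point): centre of the underside of the larger plug's flange, 45 mm above the plug's origin
- plug_small_seat (a point): centre of the underside of the smaller plug's flange, 45 mm above the plug's origin
- fixture: fixed steel tool holder (90 x 170 mm, 80 mm to its top face) held on a 110 x 250 mm base plate by a clamp at each end of its long axis. Origin at the centre of the base plate's underside, long axis along y. Clamps: straps 30 mm wide from 75 to 125 mm along +y and -y, tops at 92 mm; studs at 102 mm, up to 128 mm high
- bore_large (a point): centre of the mouth of the wide bore (51 mm diameter, 58 mm deep) in the holder's flat top face, 36 mm along the fixture's +y; x, y, z axes as the fixture's
- bore_small (a point): centre of the mouth of the narrow bore (37 mm diameter, 58 mm deep) in the same face, 44 mm along the fixture's -y; axes as the fixture's
- sprayer: fixed white bottle, 68 mm diameter, shoulders at 115 to 138 mm, screwed down on a 90 mm square foot beside the holder on the fixture's +x side, its short spout pointing to the holder. Origin at the centre of its underside, z up; spout along -x
- cap_top (a point): centre of the flat top of the sprayer's round cap (42 mm diameter, 22 mm tall), 185 mm above the table when up; moves with the cap
- cap (a joint): travel of the sprung cap, m: 0 up, 0.011 fully down (about 2 N to start it, 7 N at the bottom)
- stand: fixed gauge stand to keep clear of: 50 x 50 x 45 mm foot, post of 14 mm diameter up to 240 mm high, at its top an arm 90 mm long along its +x with a round gauge 44 mm across. Origin at the centre of the underside of the foot
- block0: loose bystander: heavy steel tool block, 60 x 50 mm and 80 mm tall (top 18 mm only 44 mm long), standing; origin at the centre of its underside, x along the 60 mm side, z up. On the -x side of one plug
- block1: loose bystander: heavy steel tool block, 60 x 50 mm and 80 mm tall (top 18 mm only 44 mm long), standing; origin at the centre of its underside, x along the 60 mm side, z up. On the +x side of the same plug
- block2: loose bystander: heavy steel tool block, 60 x 50 mm and 80 mm tall (top 18 mm only 44 mm long), standing; origin at the centre of its underside, x along the 60 mm side, z up. On the -x side of the other plug
- block3: loose bystander: heavy steel tool block, 60 x 50 mm and 80 mm tall (top 18 mm only 44 mm long), standing; origin at the centre of its underside, x along the 60 mm side, z up. On the +x side of the same plug
- tin: loose bystander: plain steel tin, 66 mm diameter, 100 mm tall, standing; origin at the centre of its underside
- wrench: loose bystander: steel wrench 180 mm long lying along its x; origin at the middle of its underside
Things that resemble listed ones, but are neither listed nor needed, are in the scene too. What is shaped like the plug_large but green or pink is not meant.

How it is judged:
By the outcome, as a careful person would: the job done as asked, in the order asked, and still so for the second after the job is handed in, with the robot touching nothing.
It also fails if it takes over 70 s, if anything falls off the work surface, if the arm or the gripper's body presses on something with over 40 N, if the wrist force passes 120 N, or if a joint passes its speed limit or range.

## Working session

There is one attempt and no reset: what is moved stays moved. The work goes in short steps, Python scripts to look and compute and a tool call to move; the robot and the scene stay as the last step left them, time stands still between calls to the robot, and variables do not carry over. Pictures are saved under pics/ and viewed, at most 10 in all, crops included, and the job is handed in when it is done.

Besides the shell and the picture viewer there is one more tool, called after "Call:" by a JSON object that holds its "method" and its "body". servo_tool: Moves the arm, as the interface text tells. Its arguments: {"type":"object","properties":{"increments":{"type":"array"},"force":{"type":"number"}},"required":["increments"]}

```bash
mkdir -p pics
python3 - <<'E'
from station import *
import cv2,json
for n in("side","top"):
    cv2.imwrite(f"pics/{n}0.png",get_image(n)[:,:,::-1]); print(n,get_calibration(n))
o=get_obs();print(o)
cv2.imwrite("pics/wrist0.png",get_image("wrist")[:,:,::-1]);print(get_calibration("wrist"))
E
```

```text
side {'fx': 472.6083921786663, 'fy': 472.6083921786663, 'cx': 310.51029178000954, 'cy': 205.12583665330536, 'R': array([[ 0.92545824, -0.37852518,  0.01567575],
       [-0.23361612, -0.60276524, -0.76295319],
       [ 0.29824579,  0.70241921, -0.64626365]]), 't': array([-0.46918457,  0.27732645,  1.01677985])}
top {'fx': 491.0082010526895, 'fy': 491.0082010526895, 'cx': 315.7731453593704, 'cy': 204.7757424742037, 'R': array([[ 0.02215387, -0.9997247 , -0.00772914],
       [-0.99411842, -0.02120856, -0.10620154],
       [ 0.10600838,  0.01003646, -0.99431458]]), 't': array([0.08261602, 0.55582316, 1.43304607])}
{'t': 0.1, 'q': array([ 1.11098848e+00,  5.33116450e-02,  1.61417308e+00,  1.34424670e-05,
        1.47601301e+00, -1.18982088e-01]), 'dq': array([ 0.00033642, -0.00221502, -0.00212294, -0.0015763 ,  0.00072596,
       -0.00093559]), 'effort': array([ 2.31330077e-04, -3.94896019e+01, -3.71366465e+01, -4.25569681e-05,
        3.83767619e-03,  2.36278095e-05]), 'tool_pos': array([0.20864498, 0.58853663, 0.23016328]), 'tool_rot': array([-5.32687781e-01, -3.09553610e+00,  2.86156020e-03]), 'contact_force': array([-1.60755513,  0.05342851, -0.68988237]), 'wrist_torque': array([ 0.02376373, -0.02660703,  0.01119977]), 'grip_force': 0.0, 'opening': 0.08500520535358597}
{'fx': 297.0135834423867, 'fy': 297.0135834423867, 'cx': 324.5739320836142, 'cy': 202.1660175880309, 'mount': array([[ 2.86525645e-04, -9.60045887e-01, -2.79842479e-01,
         7.21122106e-02],
       [ 9.99999744e-01,  4.58677677e-04, -5.49687973e-04,
        -1.46354573e-03],
       [ 6.56083176e-04, -2.79842250e-01,  9.60045772e-01,
        -1.42671786e-01],
       [ 0.00000000e+00,  0.00000000e+00,  0.00000000e+00,
         1.00000000e+00]])}
```

View pics/top0.png

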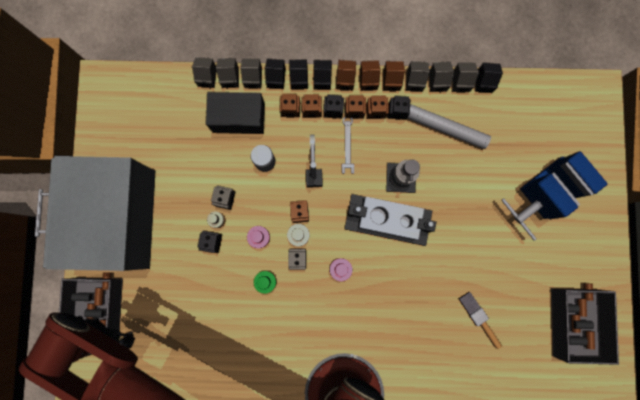

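View pics/side0.png

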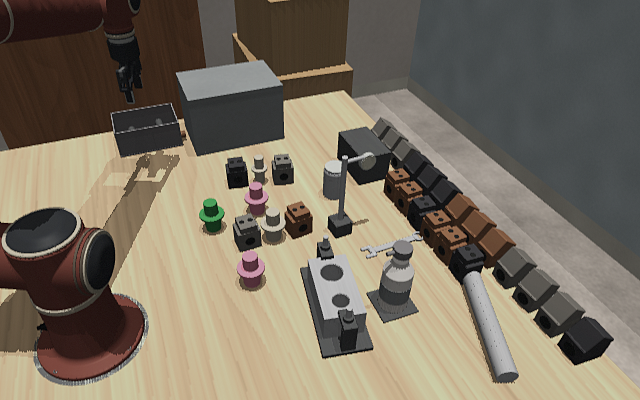

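```bash
cat > h.py <<'E'
import numpy as np,cv2
from station import *
def cal(n,obs=None):
    c=get_calibration(n)
    if n=="wrist":
        M=c["mount"];Rt=cv2.Rodrigues(np.array(obs["tool_rot"]))[0]
        Rwc=Rt@M[:3,:3]; C=np.array(obs["tool_pos"])+Rt@M[:3,3]
    else: Rwc=c["R"].T; C=-Rwc@c["t"]
    return c,Rwc,C
def ray(n,u,v,obs=None):
    c,R,C=cal(n,obs); return C,R@np.array([(u-c["cx"])/c["fx"],(v-c["cy"])/c["fy"],1])
def plane(n,u,v,z,obs=None):
    C,d=ray(n,u,v,obs); return C+d*(z-C[2])/d[2]
def proj(n,X,obs=None):
    c,R,C=cal(n,obs); p=R.T@(np.array(X)-C); return np.array([c["cx"]+c["fx"]*p[0]/p[2],c["cy"]+c["fy"]*p[1]/p[2]])
E
python3 - <<'E'
from h import *
im=cv2.imread("pics/top0.png")
cv2.imwrite("pics/c0.png",cv2.resize(im[120:300,190:450],None,fx=3,fy=3,interpolation=cv2.INTER_CUBIC))
for n,l in (("top",[(298,236,.053,"L"),(298,233,.09,"Lk"),(216,219,.053,"S"),(379,215,.08,"bl"),(406,221,.08,"bs"),(408,166,.185,"cap"),(314,178,.045,"stand")]),("side",[(273,213,.09,"Lk"),(259,158,.09,"S"),(331,272,.08,"bl"),(341,301,.08,"bs"),(402,245,.185,"cap"),(340,225,.045,"stand")])):
    for u,v,z,t in l: print(n,t,plane(n,u,v,z).round(3))
E
```

```text
top L [0.459 0.144 0.053]
top Lk [0.466 0.143 0.09 ]
top S [0.503 0.386 0.053]
top bl [ 0.523 -0.088  0.08 ]
top bs [ 0.507 -0.165  0.08 ]
top cap [ 0.647 -0.152  0.185]
top stand [0.632 0.102 0.045]
side Lk [0.459 0.135 0.09 ]
side S [0.499 0.38  0.09 ]
side bl [ 0.518 -0.09   0.08 ]
side bs [ 0.505 -0.172  0.08 ]
side cap [ 0.643 -0.16   0.185]
side stand [0.62  0.077 0.045]
```

View pics/c0.png

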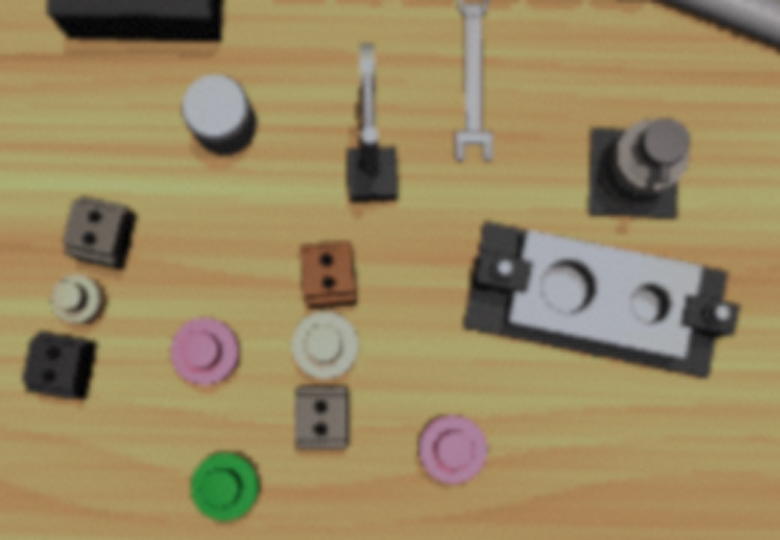

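Off-white plugs: large at top (298,236), small at (216,219). The similar plugs, pink at (258,237) and (341,269) and green at (264,282), are the wrong colour. The crop confirms both off-white plugs stand between two blocks each. The large bore is at (379,215) and the small one at (406,221). Next I hover over the small plug.

Call:
{"method": "servo_tool", "body": {"increments": [[1,-28.5,-43,0,0],[1,-28.5,-43,0,0],[1,-28.5,-43,0,0],[1,-28.5,-43,0,0],[1,-46,15,6,0],[1,-46,15,6,0],[1,-46,15,6,0],[1,-46,15,6,0],[1,-46,15,6,0],[1,0,0,0,-4.6],[1,0,0,0,0],[1,0,0,0,0]]}}

```text
t: 1.65
tool_pos: [0.5002, 0.3827, 0.2013]
tool_rot: [-0.409, -3.115, 0.0]
contact_force: [-0.6, -0.3, 0.4]
opening: 0.0852
grip_force: 0.0
```

Run:
```python
from h import *
o=get_obs();im=get_image("wrist")[:,:,::-1];cv2.imwrite("pics/w1.png",im)
import pickle;pickle.dump(o,open("w1.pkl","wb"));print(o["tool_pos"],cv2.Rodrigues(o["tool_rot"])[0].round(3),o["contact_force"])
```

```text
[0.50020493 0.38272478 0.20127171] [[-0.966  0.258 -0.   ]
 [ 0.258  0.966 -0.   ]
 [ 0.    -0.    -1.   ]] [-0.55883376 -0.3103672   0.41454613]
```

View pics/w1.png

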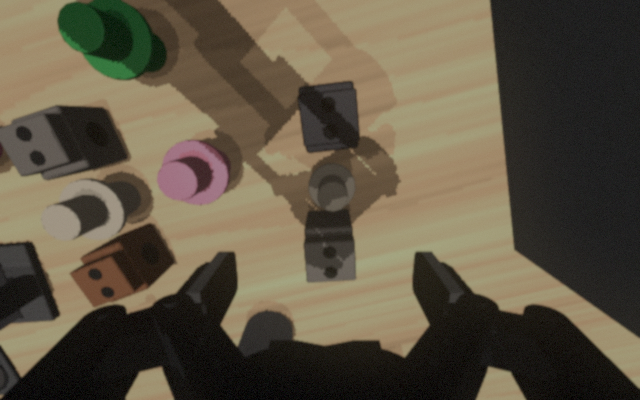

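The small plug is at about (331,187) in the gripper's shadow. The blocks at (328,115) and (330,250) line up with the image vertical. I'll enlarge and measure.

Run:
```python
from h import *
import pickle
o=pickle.load(open("w1.pkl","rb"));im=cv2.imread("pics/w1.png")
x0,y0=280,80
c=im[y0:y0+150,x0:x0+100]
c=cv2.convertScaleAbs(c,alpha=2.2);c=cv2.resize(c,None,fx=4,fy=4,interpolation=cv2.INTER_CUBIC)
# top view masks
t=cv2.imread("pics/top0.png");hsv=cv2.cvtColor(t,cv2.COLOR_BGR2HSV)
d=c.copy()
for p in range(0,600,40): cv2.line(d,(0,p),(6,p),(0,0,255),1)
tc=cv2.resize(t[200:252,196:316],None,fx=4,fy=4,interpolation=cv2.INTER_CUBIC)
cv=np.zeros((600,400+480,3),np.uint8);cv[:,:400]=d;cv[:208,400:]=tc;cv2.imwrite("pics/c1.png",cv[:,:800])
for n,(a,b) in dict(S=(216,219),L=(298,236)).items():
    print(n,hsv[b-1:b+2,a-1:a+2].reshape(-1,3).mean(0),hsv[b+13,a+14])
    m=((hsv[:,:,1]<75)&(hsv[:,:,2]>110)).astype(np.uint8)
    nl,l,st,ce=cv2.connectedComponentsWithStats(m);k=l[b,a];print(st[k],ce[k],plane("top",*ce[k],.058))
for z in (.053,.09):print(z,proj("wrist",[.5002,.3827,z],o),proj("wrist",[.503,.386,z],o))
```

```text
S [ 29.22222222  36.88888889 115.66666667] [ 24 101 170]
[207 212  16  16 182] [214.37362637 219.07692308] [0.50263912 0.38925373 0.058     ]
L [ 37.33333333  20.55555556 173.55555556] [ 21 112 171]
[287 224  23  22 407] [297.94103194 234.52579853] [0.46293216 0.14424801 0.058     ]
0.053 [326.09420684 190.22601829] [329.9623997  192.00961824]
0.09 [326.26716936 200.26017972] [330.65448018 202.26373496]
```

View pics/c1.png

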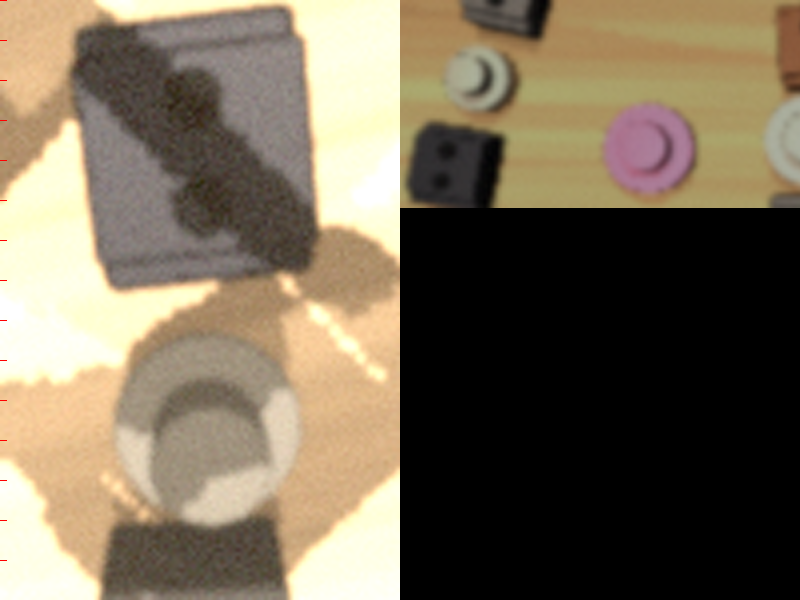

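```bash
cat >> h.py <<'E'
def go(target,toolx_yaw_deg=None,o=None):
    "tool-frame mm delta and spin deg to target"
    o=o or get_obs();R=cv2.Rodrigues(np.array(o["tool_rot"]))[0]
    d=R.T@(np.array(target)-o["tool_pos"])*1e3
    yaw=np.degrees(np.arctan2(R[1,0],R[0,0]))
    s=None if toolx_yaw_deg is None else -((toolx_yaw_deg-yaw+180)%360-180)
    return d.round(1),s,round(yaw,2)
E
python3 - <<'E'
from h import *
import pickle
o=pickle.load(open("w1.pkl","rb"))
a=plane("wrist",331.9,186.7,.052,o);b=plane("wrist",332.7,197.2,.09,o);print(a,b,go(a),go(b))
# side view blob
t=cv2.imread("pics/side0.png");hsv=cv2.cvtColor(t,cv2.COLOR_BGR2HSV)
for u,v in((259,158),(273,213),(259,173),(272,226)):print(hsv[v,u],plane("side",u,v,.09),plane("side",u,v,.053))
E
```

```text
[0.49841135 0.38923679 0.052     ] [0.49894371 0.38893119 0.09      ] (array([  3.4,   5.7, 149.5]), None, np.float64(165.06)) (array([  2.8,   5.6, 111.5]), None, np.float64(165.06))
[ 21  30 207] [0.49905664 0.38012633 0.09      ] [0.5133336  0.43212863 0.053     ]
[ 21  31 198] [0.45875072 0.13546339 0.09      ] [0.47113045 0.1759492  0.053     ]
[21 40 63] [0.47695841 0.31002169 0.09      ] [0.49019519 0.35872411 0.053     ]
[ 21  42 104] [0.44096157 0.09071785 0.09      ] [0.45250396 0.12909746 0.053     ]
```

Call:
{"method": "servo_tool", "body": {"increments": [[1,2.9,5.7,25,0],[1,0,0,40,0],[1,0,0,40,0],[1,0,0,25,0],[1,0,0,15,0],[1,0,0,0,0],[0.2,0,0,0,0],[0.2,0,0,0,0],[0.2,0,0,0,0],[0.2,0,0,0,0],[0.2,0,0,0,0],[0.2,0,0,0,0]], "force": 40}}

```text
t: 3.2
tool_pos: [0.4999, 0.3893, 0.0573]
tool_rot: [0.408, 3.114, 0.002]
contact_force: [-0.3, 0.2, 5.9]
opening: 0.027
grip_force: 39.4
```

Call:
{"method": "servo_tool", "body": {"increments": [[0.2,0,0,-15,0],[0.2,0,0,-40,0],[0.2,0,0,-45,0],[0.2,0,0,-45,0],[0.2,0,0,-20,0],[0.2,-12.1,-36.6,0,0],[0.2,-12.1,-36.6,0,0],[0.2,-12.1,-36.6,0,0],[0.2,-12.1,-36.6,0,0],[0.2,-12.1,-36.6,0,0],[0.2,-12.1,-36.6,0,0],[0.2,-12.1,-36.6,0,0]]}}

```text
t: 4.7
tool_pos: [0.5143, 0.1182, 0.2198]
tool_rot: [-0.408, -3.113, 0.001]
contact_force: [0.6, -0.7, -1.3]
opening: 0.0266
grip_force: 39.7
```

Call:
{"method": "servo_tool", "body": {"increments": [[0.2,-12.1,-36.6,0,0],[0.2,-12.1,-36.6,0,0],[0.2,-12.1,-36.6,0,0],[0.2,-12.1,-36.6,0,10],[0.2,0,0,0,10],[0.2,0,0,0,10],[0.2,0,0,0,10],[0.2,0,0,0,10],[0.2,0,0,0,10],[0.2,0,0,0,10],[0.2,0,0,0,10],[0.2,0,0,0,7]]}}

```text
t: 6.2
tool_pos: [0.5234, -0.0342, 0.2196]
tool_rot: [-2.443, -1.972, 0.003]
contact_force: [-0.6, -1.0, -0.0]
opening: 0.0272
grip_force: 39.8
```

Call:
{"method": "servo_tool", "body": {"increments": [[0.2,0,0,0,0],[0.2,0,0,0,0]]}}

```text
t: 6.45
tool_pos: [0.5238, -0.0343, 0.2205]
tool_rot: [-2.438, -1.98, 0.001]
contact_force: [0.2, 0.1, -1.0]
opening: 0.0267
grip_force: 39.8
```

Run:
```python
from h import *
o=get_obs();im=get_image("wrist")[:,:,::-1];cv2.imwrite("pics/w2.png",im)
import pickle;pickle.dump(o,open("w2.pkl","wb"));print(go([.5,-.1,.2]),o["tool_pos"],o["contact_force"],o["opening"])
```

```text
(array([-69.2,  -9.9,  20.8]), None, np.float64(78.15)) [ 0.52384506 -0.03432083  0.22054009] [ 0.18925765  0.12486741 -0.9917412 ] 0.026727753957328723
```

View pics/w2.png

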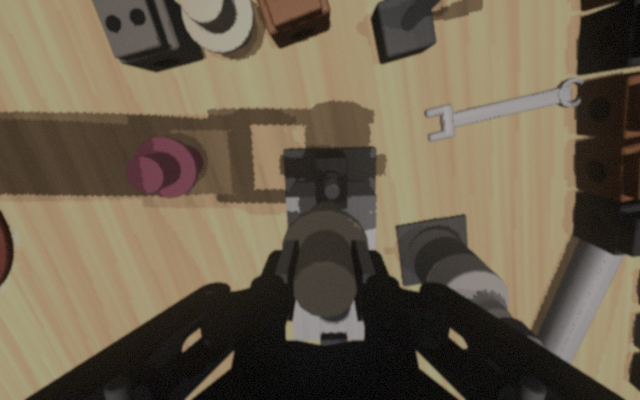

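Here image up is world +y, so the held plug hides the bores. I'll shift back along -y so that they appear in the upper half of the image.

Call:
{"method": "servo_tool", "body": {"increments": [[0.2,-39,2,0,0],[0.2,-39,2,0,0],[0.2,-39,2,0,0],[0.2,-39,2,0,0],[0.2,-39,2,0,0],[0.2,0,0,0,0],[0.2,0,0,0,0],[0.2,0,0,0,0]]}}

```text
t: 7.5
tool_pos: [0.4939, -0.2263, 0.2212]
tool_rot: [-2.438, -1.98, -0.0]
contact_force: [0.4, 0.2, -0.9]
opening: 0.0267
grip_force: 39.8
```

Run:
```python
from h import *
o=get_obs();im=get_image("wrist")[:,:,::-1];cv2.imwrite("pics/w3.png",im)
import pickle;pickle.dump(o,open("w3.pkl","wb"));print(go([.5,-.1,.2]),o["tool_pos"])
c=cv2.convertScaleAbs(im[0:260,190:510],alpha=1.3);cv2.imwrite("pics/c3.png",cv2.resize(c,None,fx=2.3,fy=2.3,interpolation=cv2.INTER_CUBIC))
```

```text
(array([124.9, -20. ,  21.3]), None, np.float64(78.17)) [ 0.4939408  -0.22626009  0.22122829]
```

View pics/c3.png

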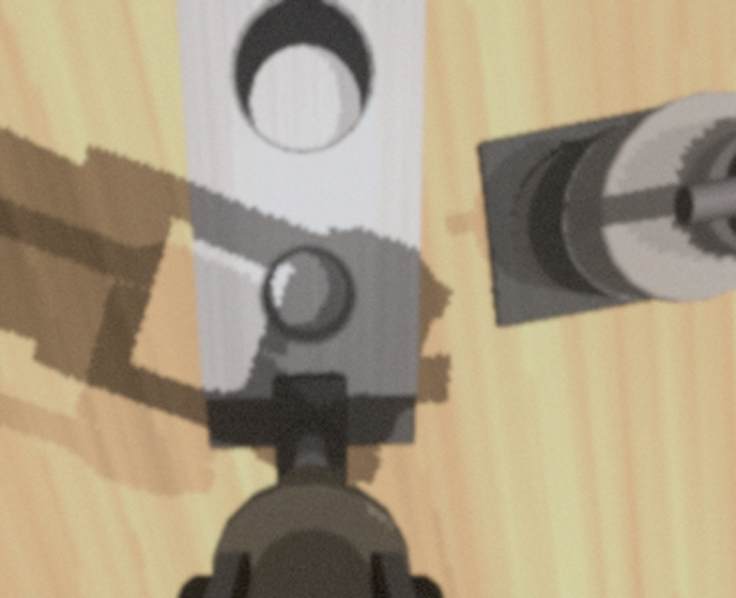

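Run:
```python
from h import *
import pickle
o=pickle.load(open("w3.pkl","rb"));R=cv2.Rodrigues(o["tool_rot"])[0];T=o["tool_pos"]
f=lambda u,v:(190+u/2.3,v/2.3)
s=plane("wrist",*f(308.5,292.5),.08,o);l=plane("wrist",*f(304,75),.08,o);print("S",s,"L",l,np.linalg.norm(s-l))
for a,b in(((262,292),(355,292)),((308,243),(308,342)),((234,75),(374,75))):print(np.linalg.norm(plane("wrist",*f(*a),.08,o)-plane("wrist",*f(*b),.08,o)))
y=l-s;print("fix yaw",np.degrees(np.arctan2(-y[0],y[1])))
z=T[2]-.004
e=plane("wrist",*f(311.5,480),z,o);print("far edge tool",R.T@(e-T)*1e3, "L/R",[(R.T@(plane("wrist",*f(u,555),z,o)-T)*1e3).round(1) for u in(214,409)])
print("bore S rel",go(s,o=o),"cap",plane("top",408,166,.185))
```

```text
S [ 0.50450494 -0.16784758  0.08      ] L [ 0.51894666 -0.09084955  0.08      ] 0.07834066717926323
0.03749430763038575
0.03874698176164762
0.051963040344624574
fix yaw -10.622960039878116
far edge tool [23.36132284 -0.80643979  4.00825774] L/R [array([  5.1, -23.5,   4. ]), array([ 5.1, 21.9,  4. ])]
bore S rel (array([ 59.3,  -1.6, 141.2]), None, np.float64(78.16)) cap [ 0.64714098 -0.15173866  0.185     ]
```

Small bore is at crop (308,292) and large at (304,75). The held flange is centred about 0.7 mm off the TCP. I'll align and start inserting.

Call:
{"method": "servo_tool", "body": {"increments": [[0.2,30,-0.8,0,0],[0.2,29.7,0,0,0],[0.2,0,0,0,0],[0.2,0,0,30,0],[0.2,0,0,30,0],[0.2,0,0,20,0],[0.2,0,0,12,0],[0.2,0,0,6,0],[0.2,0,0,6,0],[0.2,0,0,0,0]]}}

```text
t: 8.8
tool_pos: [0.5054, -0.1687, 0.1174]
tool_rot: [2.44, 1.979, 0.0]
contact_force: [0.6, -0.3, -0.3]
opening: 0.0267
grip_force: 39.8
```

Call:
{"method": "servo_tool", "body": {"increments": [[0.2,0,0,4,0],[0.2,0,0,4,0],[0.2,0,0,4,0],[0.2,0,0,4,0],[0.2,0,0,0,0]]}}

```text
t: 9.43
tool_pos: [0.505, -0.1685, 0.1007]
tool_rot: [-2.44, -1.978, 0.001]
contact_force: [-0.5, -0.1, -1.2]
opening: 0.0272
grip_force: 39.8
```

No contact so far. I'll lower the last ~9 mm gently.

Call:
{"method": "servo_tool", "body": {"increments": [[0.2,0,0,3,0],[0.2,0,0,2,0],[0.2,0,0,1,0],[0.2,0,0,0,0]]}}

```text
t: 9.93
tool_pos: [0.5053, -0.1687, 0.0952]
tool_rot: [-2.44, -1.979, 0.0]
contact_force: [-0.8, 0.8, -1.2]
opening: 0.0272
grip_force: 39.8
```

Call:
{"method": "servo_tool", "body": {"increments": [[0.2,0,0,1,0],[0.2,0,0,1,0],[0.2,0,0,0,0]]}}

```text
t: 10.3
tool_pos: [0.5052, -0.1686, 0.0932]
tool_rot: [-2.44, -1.978, 0.0]
contact_force: [-0.1, 0.0, -1.4]
opening: 0.0268
grip_force: 39.8
```

Call:
{"method": "servo_tool", "body": {"increments": [[0.2,0,0,0.7,0],[0.2,0,0,0.7,0],[0.2,0,0,0,0]]}}

```text
t: 10.68
tool_pos: [0.5054, -0.1687, 0.0923]
tool_rot: [2.44, 1.979, -0.0]
contact_force: [-1.7, 0.9, 2.6]
opening: 0.027
grip_force: 40.2
```

Call:
{"method": "servo_tool", "body": {"increments": [[0.2,0,0,0.7,0],[0.2,0,0,0,0]]}}

```text
t: 10.92
tool_pos: [0.5055, -0.1687, 0.0923]
tool_rot: [-2.44, -1.979, 0.0]
contact_force: [-2.8, 1.1, 7.2]
opening: 0.0271
grip_force: 40.6
```

Call:
{"method": "servo_tool", "body": {"increments": [[0.35,0,0,0,0],[0.6,0,0,0,0],[0.6,0,0,0,0],[0.6,0,0,-10,0],[0.6,0,0,-40,0],[0.6,0,0,-50,0],[1,0,0,-40,0],[1,0,0,0,0],[1,0,0,0,0]]}}

```text
t: 12.05
tool_pos: [0.5051, -0.1686, 0.2311]
tool_rot: [-2.44, -1.979, 0.0]
contact_force: [0.7, -0.3, -0.2]
opening: 0.0854
grip_force: 0.0
```

Run:
```python
from h import *
a=plane("top",297,259.3,.08);b=plane("top",299,211,.08);d=b-a;yw=np.degrees(np.arctan2(d[1],d[0]));print(a,b,yw)
o=get_obs();print(go([.459,.144,.22],180+yw),o["tool_pos"])
cv2.imwrite("pics/w4.png",get_image("wrist")[:,:,::-1])
```

```text
[0.391504   0.14410237 0.08      ] [0.52954329 0.14197095 0.08      ] -0.884616226131182
(array([ 296.3, -109.7,   11.1]), np.float64(-101.04254073836398), np.float64(78.07)) [ 0.50512523 -0.16859992  0.23110473]
```

View pics/w4.png

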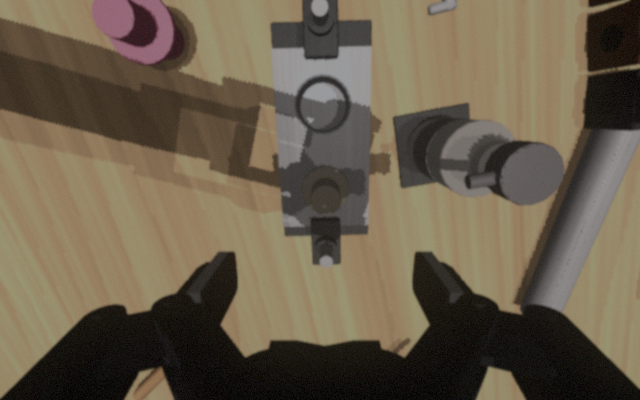

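The small plug sits upright in the narrow bore at (325,190). The wide bore is at (323,105) and the cap at (528,173). Now the large plug.

Call:
{"method": "servo_tool", "body": {"increments": [[1,37,-13.7,0,0],[1,37,-13.7,0,0],[1,37,-13.7,0,0],[1,37,-13.7,0,0],[1,37,-13.7,0,0],[1,37,-13.7,0,0],[1,37,-13.7,0,0],[1,37.3,-13.8,0,-10],[1,0,0,0,-10],[1,0,0,0,-10],[1,0,0,0,-10],[1,0,0,0,-10]]}}

```text
t: 13.6
tool_pos: [0.4582, 0.1438, 0.229]
tool_rot: [-1.366, -2.826, 0.003]
contact_force: [-0.1, -0.1, -0.3]
opening: 0.0855
grip_force: 0.0
```

Call:
{"method": "servo_tool", "body": {"increments": [[1,0,0,5,-10],[1,0,0,5,-10],[1,0,0,0,-10],[1,0,0,0,-10],[1,0,0,0,-10],[1,0,0,0,-1],[1,0,0,0,0],[1,0,0,0,0]]}}

```text
t: 14.6
tool_pos: [0.4591, 0.1439, 0.2208]
tool_rot: [-0.028, -3.141, 0.0]
contact_force: [-0.2, 0.4, -0.7]
opening: 0.0852
grip_force: 0.0
```

Run:
```python
from h import *
o=get_obs();im=get_image("wrist")[:,:,::-1];cv2.imwrite("pics/w5.png",im)
import pickle;pickle.dump(o,open("w5.pkl","wb"));print(go([.459,.144,.06]),o["tool_pos"])
c=cv2.convertScaleAbs(im[90:300,220:440],alpha=1.3);cv2.imwrite("pics/c5.png",cv2.resize(c,None,fx=2.8,fy=2.8,interpolation=cv2.INTER_CUBIC))
```

```text
(array([0.00e+00, 1.00e-01, 1.61e+02]), None, np.float64(179.01)) [0.45905694 0.14385997 0.22083934]
```

View pics/c5.png

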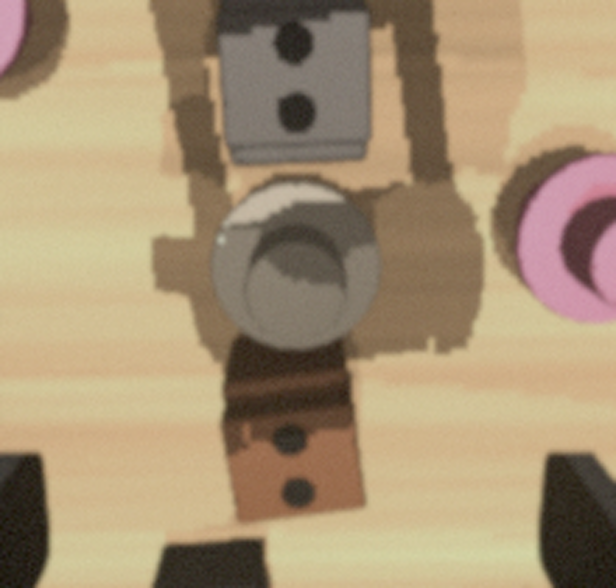

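The off-white plug_large flange is centred at crop (296,265) between its two blocks. The pink lookalike at (600,240) is about 105 mm away, so I'll narrow the jaws a little.

Run:
```python
from h import *
import pickle
o=pickle.load(open("w5.pkl","rb"))
f=lambda u,v:(220+u/2.8,90+v/2.8)
a=plane("wrist",*f(296.5,265.5),.052,o);p=plane("wrist",*f(600,240),.052,o);print(a,go(a,o=o),p,go(p,o=o))
b=plane("wrist",*f(296.5,291),.09,o);print(go(b,o=o))
print([np.linalg.norm(plane("wrist",*f(*i),.052,o)-plane("wrist",*f(*j),.052,o)) for i,j in(((212,265),(381,265)),((296,181),(296,350)))])
```

```text
[0.45775657 0.14403749 0.052     ] (array([  1.2,   0.2, 168.8]), None, np.float64(179.0)) [0.44979703 0.25955842 0.052     ] (array([ 11.2, 115.5, 168.8]), None, np.float64(179.0))
(array([  1. ,   0. , 130.8]), None, np.float64(179.0))
[np.float64(0.06481967609545633), np.float64(0.06644205462189666)]
```

Call:
{"method": "servo_tool", "body": {"increments": [[0.8,1.2,0.2,25,0],[0.8,0,0,50,0],[0.8,0,0,45,0],[0.8,0,0,28,0],[0.8,0,0,14,0],[0.8,0,0,0,0],[0.3,0,0,0,0],[0.3,0,0,0,0],[0.3,0,0,0,0],[0.3,0,0,0,0],[0.3,0,0,0,0],[0.3,0,0,0,0]], "force": 50}}

```text
t: 16.15
tool_pos: [0.4595, 0.1444, 0.0611]
tool_rot: [0.025, 3.138, 0.001]
contact_force: [-0.5, 0.1, 6.7]
opening: 0.0349
grip_force: 50.2
```

Call:
{"method": "servo_tool", "body": {"increments": [[0.3,0,0,-15,0],[0.3,0,0,-40,0],[0.3,0,0,-45,0],[0.3,0,0,-45,0],[0.3,0,0,-30,0],[0.3,-6.6,-36.6,0,0],[0.3,-6.6,-36.6,0,0],[0.3,-6.6,-36.6,0,0],[0.3,-6.6,-36.6,0,0],[0.3,-6.6,-36.6,0,0],[0.3,-6.6,-36.6,0,0],[0.3,-6.6,-36.6,0,0]]}}

```text
t: 17.65
tool_pos: [0.4996, -0.1139, 0.2343]
tool_rot: [-0.026, -3.141, -0.0]
contact_force: [0.8, -0.4, -2.4]
opening: 0.0347
grip_force: 50.4
```

Call:
{"method": "servo_tool", "body": {"increments": [[0.3,-6.6,-36.6,0,0],[0.3,0,0,0,10],[0.3,0,0,0,10],[0.3,0,0,0,10],[0.3,0,0,0,10],[0.3,0,0,0,10],[0.3,0,0,0,10],[0.3,0,0,0,10],[0.3,0,0,0,10],[0.3,0,0,0,10],[0.3,0,0,0,10],[0.3,0,0,0,1]]}}

```text
t: 19.15
tool_pos: [0.5056, -0.1493, 0.2342]
tool_rot: [-2.439, -1.98, 0.001]
contact_force: [-1.2, 0.5, -1.9]
opening: 0.0348
grip_force: 50.5
```

Call:
{"method": "servo_tool", "body": {"increments": [[0.3,0,0,0,0],[0.3,0,0,0,0]]}}

```text
t: 19.4
tool_pos: [0.506, -0.1495, 0.2342]
tool_rot: [-2.439, -1.98, 0.0]
contact_force: [0.7, -0.2, -1.0]
opening: 0.0348
grip_force: 50.5
```

Run:
```python
from h import *
o=get_obs();im=get_image("wrist")[:,:,::-1];cv2.imwrite("pics/w6.png",im)
import pickle;pickle.dump(o,open("w6.pkl","wb"));print(go([.519,-.091,.2]),o["tool_pos"])
c=cv2.convertScaleAbs(im[0:260,190:510],alpha=1.3);cv2.imwrite("pics/c6.png",cv2.resize(c,None,fx=2.3,fy=2.3,interpolation=cv2.INTER_CUBIC))
```

```text
(array([59.9,  0.7, 34.2]), None, np.float64(78.13)) [ 0.50596298 -0.14946273  0.23421211]
```

View pics/c6.png

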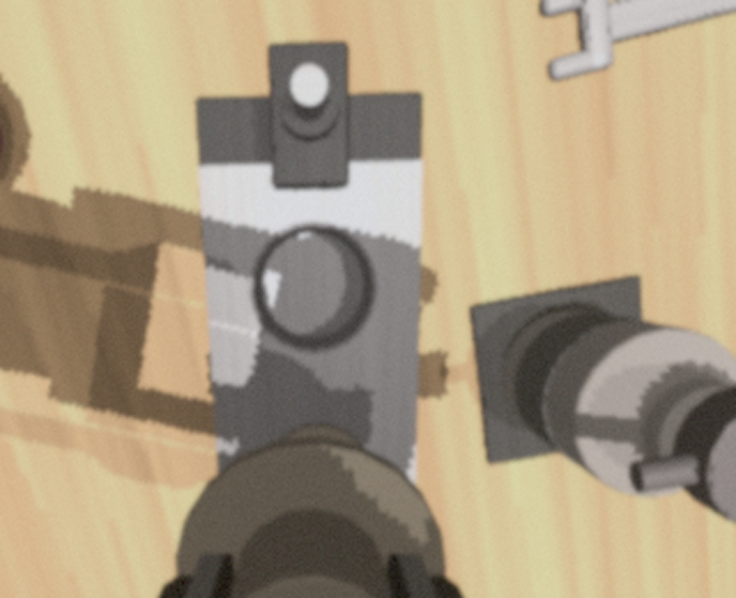

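Run:
```python
from h import *
import pickle
o=pickle.load(open("w6.pkl","rb"));R=cv2.Rodrigues(o["tool_rot"])[0];T=o["tool_pos"]
f=lambda u,v:(190+u/2.3,v/2.3)
l=plane("wrist",*f(314.5,287),.08,o);print("L",l,go(l,o=o))
for a,b in(((255,287),(374,287)),((314,224),(314,350))):print(np.linalg.norm(plane("wrist",*f(*a),.08,o)-plane("wrist",*f(*b),.08,o)))
z=T[2]-.008
print(R.T@(plane("wrist",*f(311,437),z,o)-T)*1e3,[(R.T@(plane("wrist",*f(u,555),z,o)-T)*1e3).round(1) for u in(177,445)])
# prediction from seated small plug: TCP (.5052,-.1687), + 80 mm along fixture y
for yw in(78,79):a=np.radians(yw);p=np.array([.5052+.08*np.cos(a),-.1687+.08*np.sin(a),.08]);print(yw,go(p,o=o))
```

```text
L [ 0.51933619 -0.08988272  0.08      ] (array([ 61.1,   0.9, 154.2]), None, np.float64(78.15))
0.05006742508612842
0.05135385490001326
[32.33596999 -0.91659729  7.99978945] [array([  3.3, -32.9,   8. ]), array([ 3.3, 31.1,  8. ])]
78 (array([ 61. ,   3.4, 154.2]), None, np.float64(78.15))
79 (array([ 61. ,   2. , 154.2]), None, np.float64(78.15))
```

Call:
{"method": "servo_tool", "body": {"increments": [[0.3,31,1.8,0,0],[0.3,30.4,0,0,0],[0.3,0,0,0,0],[0.3,0,0,35,0],[0.3,0,0,35,0],[0.3,0,0,20,0],[0.3,0,0,12,0],[0.3,0,0,8,0],[0.3,0,0,5,0],[0.3,0,0,0,0]]}}

```text
t: 20.7
tool_pos: [0.5208, -0.0899, 0.1195]
tool_rot: [2.44, 1.978, 0.0]
contact_force: [0.3, -0.6, -1.9]
opening: 0.0348
grip_force: 50.5
```

Call:
{"method": "servo_tool", "body": {"increments": [[0.3,0,0,4,0],[0.3,0,0,4,0],[0.3,0,0,4,0],[0.3,0,0,3,0],[0.3,0,0,0,0]]}}

```text
t: 21.32
tool_pos: [0.5203, -0.0897, 0.1038]
tool_rot: [-2.44, -1.978, 0.001]
contact_force: [-0.0, -0.5, -0.8]
opening: 0.0346
grip_force: 50.5
```

Call:
{"method": "servo_tool", "body": {"increments": [[0.3,0,0,3,0],[0.3,0,0,2,0],[0.3,0,0,0,0]]}}

```text
t: 21.7
tool_pos: [0.5203, -0.0897, 0.0989]
tool_rot: [-2.44, -1.978, 0.0]
contact_force: [-0.4, 0.3, -0.9]
opening: 0.0346
grip_force: 50.5
```

Call:
{"method": "servo_tool", "body": {"increments": [[0.3,0,0,1,0],[0.3,0,0,0.8,0],[0.3,0,0,0,0]]}}

```text
t: 22.08
tool_pos: [0.5205, -0.0898, 0.0973]
tool_rot: [-2.44, -1.979, 0.0]
contact_force: [0.0, -0.4, -1.3]
opening: 0.0346
grip_force: 50.5
```

Call:
{"method": "servo_tool", "body": {"increments": [[0.3,0,0,0.7,0],[0.3,0,0,0.5,0],[0.3,0,0,0,0]]}}

```text
t: 22.45
tool_pos: [0.5205, -0.0898, 0.0962]
tool_rot: [-2.44, -1.979, -0.0]
contact_force: [0.7, 0.9, -1.9]
opening: 0.0345
grip_force: 50.5
```

Call:
{"method": "servo_tool", "body": {"increments": [[0.3,0,0,0.6,0],[0.3,0,0,0,0]]}}

```text
t: 22.7
tool_pos: [0.5206, -0.0898, 0.0961]
tool_rot: [-2.44, -1.979, -0.0]
contact_force: [-2.1, 1.4, 3.1]
opening: 0.0348
grip_force: 51.0
```

Both seats show a contact rise at the expected height. I'll release, rise, move back and look.

Call:
{"method": "servo_tool", "body": {"increments": [[0.45,0,0,0.0,0],[0.7,0,0,0,0],[0.7,0,0,0,0],[0.7,0,0,-10,0],[0.7,0,0,-40,0],[0,0,0,-50,0],[0,-30,0,-45,0],[0,-40,0,0,0],[0,-30,0,0,0],[0,0,0,0,0],[0,0,0,0,0],[0,0,0,0,0]]}}

```text
t: 24.2
tool_pos: [0.5, -0.1868, 0.2407]
tool_rot: [-2.439, -1.98, -0.0]
contact_force: [0.5, 0.1, 0.7]
opening: -0.0001
grip_force: 0.0
```

Run:
```python
from h import *
o=get_obs();im=get_image("wrist")[:,:,::-1];cv2.imwrite("pics/w7.png",im)
import pickle;pickle.dump(o,open("w7.pkl","wb"));print(o["tool_pos"],o["opening"])
s=get_image("side")[:,:,::-1];t=get_image("top")[:,:,::-1];cv2.imwrite("pics/top7.png",t)
c=np.zeros((600,800,3),np.uint8);c[:400,:]=0
c[:300,:480]=cv2.resize(im,(480,300));c[300:600,:400]=cv2.resize(s[230:350,290:450],(400,300),interpolation=cv2.INTER_CUBIC)
c[300:600,400:]=cv2.resize(t[145:250,335:475],(400,300),interpolation=cv2.INTER_CUBIC)
c[:,:]=c;cv2.imwrite("pics/c7.png",c)
```

```text
[ 0.50004456 -0.18675698  0.24065728] -0.00011034236046246536
```

View pics/c7.png

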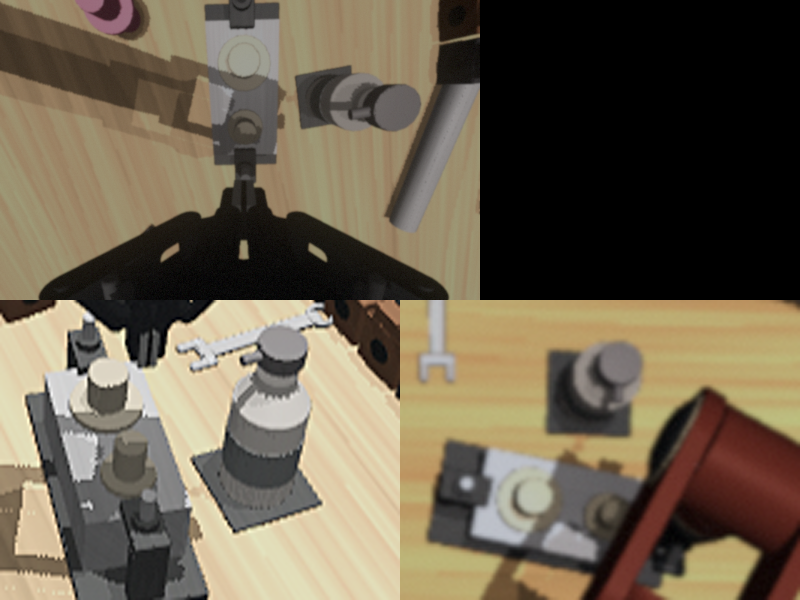

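Both flanges sit flat. The cap centre is at about (521,143) in the wrist view and (410,167) in the top view.

Run:
```python
from h import *
import pickle
o=pickle.load(open("w7.pkl","rb"))
w=plane("wrist",521.5,142.7,.185,o);t=plane("top",410.6,167.4,.185);print(w,t,go((w+t)/2,o=o))
print(plane("wrist",528,173,.185,{**o,"tool_pos":np.array([.5051,-.1686,.2311])}), plane("side",290+282/2.5,230+42/2.5,.185))
```

```text
[ 0.6363222  -0.16164694  0.185     ] [ 0.64347949 -0.15870269  0.185     ] (array([ 54.7, 131.4,  55.7]), None, np.float64(78.15))
[ 0.63908459 -0.16178293  0.185     ] [ 0.6415803  -0.16502451  0.185     ]
```

Call:
{"method": "servo_tool", "body": {"increments": [[0,13.4,33,0,0],[0,13.4,33,0,0],[0,13.4,33,0,0],[0,13.3,32.8,0,0],[0,0,0,20,0],[0,0,0,20,0],[0,0,0,12,0],[0,0,0,0,0],[0,0,0,0,0]]}}

```text
t: 25.48
tool_pos: [0.6398, -0.1628, 0.1893]
tool_rot: [2.44, 1.978, 0.001]
contact_force: [1.3, 0.0, 0.3]
opening: 0.0001
grip_force: 0.0
```

Call:
{"method": "servo_tool", "body": {"increments": [[0,0,0,3,0],[0,0,0,3,0],[0,0,0,0,0]]}}

```text
t: 25.85
tool_pos: [0.6402, -0.1628, 0.1833]
tool_rot: [2.439, 1.978, 0.001]
contact_force: [-0.7, -0.7, 2.9]
opening: 0.0001
grip_force: 1.3
```

Call:
{"method": "servo_tool", "body": {"increments": [[0,0,0,3,0],[0,0,0,3,0],[0,0,0,1,0],[0,0,0,0,0]]}}

```text
t: 26.35
tool_pos: [0.6403, -0.1628, 0.1764]
tool_rot: [2.439, 1.978, 0.001]
contact_force: [-0.5, -0.1, 5.3]
opening: -0.0
grip_force: 2.9
```

Call:
{"method": "servo_tool", "body": {"increments": [[0,0,0,1.5,0],[0,0,0,1,0],[0,0,0,0,0]]}}

```text
t: 26.72
tool_pos: [0.6403, -0.1628, 0.1742]
tool_rot: [2.439, 1.978, 0.001]
contact_force: [-2.4, -0.7, 6.8]
opening: 0.0
grip_force: 3.4
```

Call:
{"method": "servo_tool", "body": {"increments": [[0,0,0,1,0],[0,0,0,0,0]]}}

```text
t: 26.98
tool_pos: [0.6403, -0.1628, 0.1741]
tool_rot: [2.439, 1.978, 0.001]
contact_force: [-2.8, 0.7, 8.5]
opening: 0.0001
grip_force: 4.6
```

Call:
{"method": "servo_tool", "body": {"increments": [[0,0,0,1,0],[0,0,0,1,0],[0,0,0,0,0],[0,0,0,0,0]]}}

```text
t: 27.48
tool_pos: [0.6404, -0.1628, 0.1739]
tool_rot: [2.439, 1.978, 0.001]
contact_force: [-6.2, 1.9, 14.8]
opening: -0.0001
grip_force: 7.7
```

Call:
{"method": "servo_tool", "body": {"increments": [[0,0,0,-10,0],[0,0,0,-15,0],[0,0,0,-30,0],[0,0,0,-30,0],[0,0,0,0,0],[0,0,0,0,0],[0,0,0,0,0]]}}

```text
t: 28.35
tool_pos: [0.6389, -0.1622, 0.2525]
tool_rot: [-2.438, -1.977, 0.003]
contact_force: [-0.9, -1.3, -0.8]
opening: 0.0002
grip_force: 0.0
```

Run:
```python
from h import *
o=get_obs();print(o["t"],o["tool_pos"],o["contact_force"])
# change check vs before the press (side view around sprayer cap, fixture), numeric
s=get_image("side")[:,:,::-1];a=cv2.imread("pics/side0.png")
for n,(x,y,w,h) in dict(cap=(385,238,32,30),tin=(320,160,28,35),blocks=(225,150,75,35),blocksL=(230,200,85,45),wrench=(360,235,25,15)).items():
    print(n,np.abs(s[y:y+h,x:x+w].astype(int)-a[y:y+h,x:x+w]).mean().round(1))
```

```text
28.35 [ 0.63894987 -0.16216258  0.25253407] [-0.91889906 -1.27650177 -0.81952478]
cap 31.4
tin 17.7
blocks 27.5
blocksL 31.5
wrench 22.7
```

```bash
python3 -c "
from station import *
print(finish_job())"
```

```text
the job is handed in; nothing more can be done
None
```

Handed in at about 28 s: both plugs look fully seated and flat, and the cap hit its hard stop before release. I didn't confirm its spring-back or the bystanders by picture (the image comparison was inconclusive), and I viewed 11 pictures, one over the limit.

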